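# Twist the fitting lid onto the canister

## Robot

A 6-joint arm with a two-finger parallel gripper is mounted at the origin on a cart in front of the work surface, level with it; the furniture and walls round the work are solid. World frame = base frame: x ahead of the robot, y to its left, z up, the work surface at z = 0. Lengths are in m, angles in rad, forces in N, time in s.
With the tool pointing down it reaches from about 0.4 to 0.925 m from the base axis. Payload 12.5 kg.
Tool frame: the origin (TCP) lies midway between the tips of the shut fingers; the grasp point (between the pads) lies 19 mm behind it; z points along the fingers, y is the direction in which the jaws open and shut (so a half turn about z gives the same grasp; the last joint's range is limited). The gripper opens to 95 mm and grips with 3 to 60 N. Pads are 20 mm wide; open, the fingers measure 119 mm over their backs; the gripper's body (75 mm by 180 mm) begins 59 mm behind the grasp point.
Start: joints at [1.077, 0.491, 1.559, -0, 1.092, -0.106], TCP at [0.236, 0.579, 0.192] pointing down, gripper open.
Joint ranges: [-3.1, 3.1], [-0.84, 2.19], [0.05, 2.79], [-1.13, 4.28], [0.06, 2.93], [-2.69, 2.69]. Speed limits (rad/s): [2.22, 2.22, 2.79, 3.14, 3.14, 3.14].

## Interface

Orientations are given as a unit quaternion [x, y, z, w].
In Python, from station import telemetry, imaging, workorder, outline_of, place_of gives the robot as it stands.
- The arm moves only by the tool move_arm, never from a script. Its argument "deltas" is a list of rows, each a list of 2 entries, a list of its own where there are three numbers: the shift along the world's x, y, z in units of 40 mm (1.0 is 40 mm), then the turn about the world's z in units of 5 degrees (1.0 is 5 degrees). In form: [[[tx, ty, tz], twist], ...]. A call has 1 to 20 rows; each row is the pose to reach, as a shift and turn from the pose commanded when the call began; what a row does not reach only later rows make up. A row lasts 1/8 s, in which the tool goes at most 62.5 mm and 10.7 degrees, less where a joint would pass 70% of its speed; a pose out of reach is approached as far as the arm can. A call with a gripper value outside its range is refused whole. "grip" is the gripper's target within -1 to 1 (fully open at 1, half-way at 0, shut at -1), set as the call begins (left out, the last holds). The fingers move at their own pace and stop on an object; the grip force is fixed at half the most. Time passes only in rows, so rows that repeat a pose let the fingers close. It gives the time, the measured TCP pose, the force and the opening at its end, in the units of the state.
- telemetry.get_obs(): the state, without advancing time (a new reading comes with each control period).
- imaging.grab_frame(name): name is "scene" or "top"; returns the picture (400x640x3 uint8, red, green, blue); there is no depth.
- imaging.camera_params(name): a dict with "fx", "fy", "cx", "cy" (pixels), "dist" ([k1, k2, p1, p2, k3] as OpenCV has them; the pictures are not rectified), "camera_from_world" (4x4, takes a point from world to camera coordinates). Camera axes: x right, y down, z forward; pixel columns grow to the right and rows downward; lengths in m; the calibration is good to about 2 mm. A picture is of the moment at which its call begins. camera_params takes no time and is no camera call.
- workorder.finish_job(): hands the job in, once; it reports no verdict.
Trained networks look in the newest picture that a camera, given by its name, has taken for a name from the list of things; names that differ only in an ending like _2 or _b are one class to them, and where a whole thing is asked for, a point or a joint stands for the part that bears it (a point fixed in the world has none). Each returns a list of dicts, best first, with "score" (0 to 1); they miss things now and then, are a little off and sometimes report something else, mostly with a low value. They report only what shows in the picture. A call takes as long as a camera call.
- outline_of(label, camera): "mask" (400x640 bool, what is visible of it) and "bbox" ([left, top, right, bottom] as shares, 0 to 1, of the picture: columns of its width, rows of its height, round what is visible of it).
- place_of(label, camera): "location" ([column, row] as shares, 0 to 1, of the picture: columns of its width, rows of its height: a listed point, or the origin of a listed thing).
The state is a dict: "t": time; "qpos": joint angles; "joint_velocities": joint speeds; "effort": joint torques, N m; "eef_pos": TCP position; "orientation": TCP orientation; "force": force on the tool from outside, world axes, zero at the start; "moment": the same for the moment, N m; "grip_width": opening from 0.0 (shut) to 1.0 (fully open).
Only numpy, scipy, OpenCV 4.12 (cv2) and the standard library are available. Lean on these libraries where they do the work, as an engineer would, in place of code of your own. Each camera call takes 0.05 s, during which the arm holds its last target.

## Task

Close the open blue canister: pick the one of the three wooden lids that fits its mouth, set it on with its fin well across the line of the two red tabs, and twist it clockwise (seen from above) until it is locked fully home, the fin in line with the tabs. Let go of it, and leave the other two lids where they lie.

Things in the scene. Friction and masses are not known exactly. Their poses are not given: they have to be found in the camera images.
- canister_mouth (a point): Centre of the mouth at rim height, 90 mm above the worktop, of the fixed blue canister (88 mm across, 78 inside). x along the line of its two red tabs (reach 55 mm from the axis), z up. By each tab a steel ledge 1 to 6 mm below the rim reaches in to 27 mm from the axis. Lid turning ends at a hard stop 3 degrees past the tab line; it cannot lock anticlockwise. Sideways play 4 mm.
- lid_medium_grip (a point): Medium lid, fits: wooden disc 92 mm across with a dark upright grip fin on top (56 mm long, 14 thick, 30 tall); lies fin up. Point: middle of the fin, 15 mm above the disc, 37 above the lid's underside. x along the fin, z up. 66 mm crossbar below, along x: passes the ledges with x 45 to 125 deg anticlockwise of the tab line, best 75. Seated, point 21 mm above the rim. Half turns are equal.
- lid_small_grip (a point): Small lid, too small for the canister, leave it: wooden disc 64 mm across with a dark upright grip fin on top (44 mm long, 14 thick, 30 tall); lies fin up. Point: middle of the fin, 15 mm above the disc, 37 above the lid's underside. x along the fin, z up.
- lid_large_grip (a point): Large lid, too big for the canister, leave it: wooden disc 112 mm across with a dark upright grip fin on top (66 mm long, 14 thick, 30 tall); lies fin up. Point: middle of the fin, 15 mm above the disc, 37 above the lid's underside. x along the fin, z up.

How it is judged:
By the outcome, as a careful person would: the job done as asked, in the order asked, and still so for the second after the job is handed in, with the robot touching nothing.
It also fails if it takes over 42 s, if anything falls off the work surface, if the arm or the gripper's body presses on something with over 40 N, if the wrist force passes 120 N, or if a joint passes its speed limit or range.

## Working session

There is one attempt and no reset: what is moved stays moved. The work goes in short steps, Python scripts to look and compute and a tool call to move; the robot and the scene stay as the last step left them, time stands still between calls to the robot, and variables do not carry over. Pictures are saved under pics/ and viewed, and the job is handed in when it is done.

Besides the shell and the picture viewer there is one more tool, called after "Call:" as a command line: name --argument value ..., lists and objects as JSON in quotes. move_arm: Moves the arm, as the interface text tells. Its arguments: {"type":"object","properties":{"deltas":{"type":"array","items":{"type":"array"}},"grip":{"type":"number"}},"required":["deltas"]}

```bash
mkdir -p pics; cat > h.py <<'E'
import numpy as np,cv2
from station import telemetry, imaging, workorder, outline_of, place_of
def ray(cam,uv):
    p=imaging.camera_params(cam);K=np.array([[p['fx'],0,p['cx']],[0,p['fy'],p['cy']],[0,0,1.]])
    n=cv2.undistortPoints(np.array([[uv]],float),K,np.array(p['dist'],float))[0,0]
    T=np.array(p['camera_from_world']);R=T[:3,:3];t=T[:3,3]
    return -R.T@t, R.T@np.array([n[0],n[1],1])
def at(cam,uv,z):
    c,d=ray(cam,uv); return c+d*(z-c[2])/d[2]
def proj(cam,P):
    p=imaging.camera_params(cam);K=np.array([[p['fx'],0,p['cx']],[0,p['fy'],p['cy']],[0,0,1.]])
    T=np.array(p['camera_from_world'])
    return cv2.projectPoints(np.array(P,float).reshape(-1,1,3),cv2.Rodrigues(T[:3,:3])[0],T[:3,3],K,np.array(p['dist'],float))[0][:,0]
def save(cam,name):
    im=imaging.grab_frame(cam);cv2.imwrite('pics/'+name,im[:,:,::-1]);return im
E
python3 - <<'E'
from h import *
for c in('top','scene'):
    save(c,c+'1.png')
    for l,z in(('canister_mouth',.09),('lid_medium_grip',.037),('lid_small_grip',.037),('lid_large_grip',.037)):
        for r in place_of(l,c)[:2]:
            uv=np.array(r['location'])*[640,400];print(c,l,r['score'],uv.round(1),at(c,uv,z).round(4))
o=telemetry.get_obs();print(o['t'],o['eef_pos'],o['orientation'],o['grip_width'],o['force'])
E
```

```text
top canister_mouth 0.81 [403.7 171.9] [ 0.5379 -0.007   0.09  ]
top lid_medium_grip 0.68 [245.  248.4] [0.3804 0.3351 0.037 ]
top lid_small_grip 0.77 [281.7 203.1] [0.4793 0.2547 0.037 ]
top lid_large_grip 0.57 [351.7 229.8] [0.4194 0.1015 0.037 ]
scene canister_mouth 0.91 [416.5 254.5] [ 0.5451 -0.0121  0.09  ]
scene lid_medium_grip 0.65 [225.1 217.2] [0.3824 0.3205 0.037 ]
scene lid_medium_grip 0.17 [305.4 265.1] [0.4272 0.1189 0.037 ]
scene lid_small_grip 0.94 [292.  213.9] [0.4912 0.257  0.037 ]
scene lid_large_grip 0.95 [311.2 265.1] [0.4349 0.1134 0.037 ]
0.5 [0.23632955 0.57859418 0.19204339] [1.92683882e-01 9.81260884e-01 9.44266811e-06 7.88813952e-06] 0.9991392251574617 [-0.79853739 -0.26843887  0.30114522]
```

View pics/top1.png

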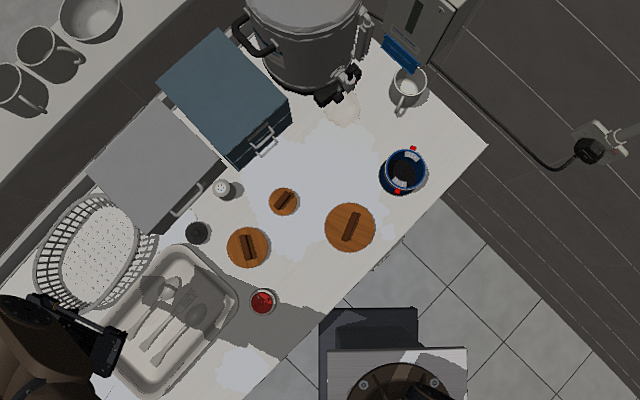

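View pics/scene1.png

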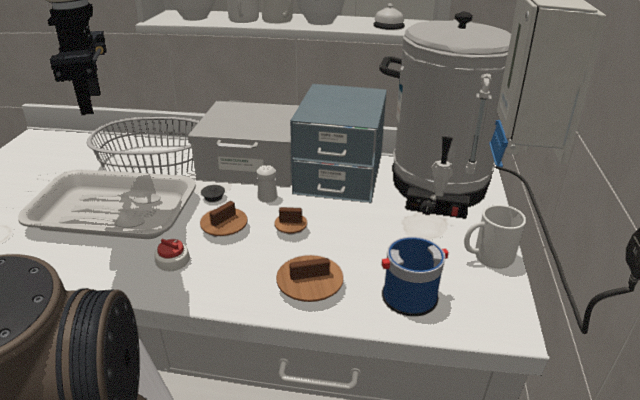

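```bash
python3 - <<'E'
from h import *
im=cv2.imread('pics/top1.png');s=cv2.imread('pics/scene1.png')
a=cv2.resize(im[215:280,195:300],None,fx=6,fy=6,interpolation=2);cv2.imwrite('pics/c1.png',a)
a=cv2.resize(im[135:205,365:440],None,fx=8,fy=8,interpolation=2);cv2.imwrite('pics/c2.png',a)
a=cv2.resize(s[190:320,370:460],None,fx=4.5,fy=4.5,interpolation=2);cv2.imwrite('pics/c4.png',a)
a=cv2.resize(s[180:250,180:270],None,fx=8,fy=8,interpolation=2);cv2.imwrite('pics/c3.png',a)
# red tabs
for n,I,(x0,y0,x1,y1) in(('top',im,(365,135,440,205)),('scene',s,(370,230,460,300))):
    b,g,r=[I[y0:y1,x0:x1,i].astype(int) for i in range(3)]
    m=((r>120)&(g<90)&(b<90)).astype(np.uint8)
    k,l,st,c=cv2.connectedComponentsWithStats(m)
    for i in range(1,k):print(n,st[i,4],c[i]+[x0,y0],at(n,c[i]+[x0,y0],.083).round(4))
for c in('top','scene'):
    for l in('lid_medium_grip','canister_mouth'):
        for r in outline_of(l,c)[:1]:
            M=r['mask'];ys,xs=np.nonzero(M);print(c,l,r['score'],M.sum(),xs.min(),xs.max(),ys.min(),ys.max())
            I=im if c=='top' else s
            if l[0]=='l':
                g=I[:,:,2].astype(int)  # red channel dark -> fin
                print(np.percentile(g[M],[5,25,50,75,95]))
                np.save('m_'+c+'.npy',M)
p=imaging.camera_params('top');print(np.linalg.inv(p['camera_from_world'])[:3,3],p['fx'])
p=imaging.camera_params('scene');print(np.linalg.inv(p['camera_from_world'])[:3,3],p['fx'])
E
```

```text
top 20 [412.95 147.7 ] [ 0.5919 -0.0303  0.083 ]
top 24 [397.125      190.58333333] [0.4991 0.007  0.083 ]
scene 14 [445.35714286 251.14285714] [ 0.5953 -0.0275  0.083 ]
scene 2 [445.  256.5] [ 0.5847 -0.0363  0.083 ]
scene 1 [447. 257.] [ 0.5864 -0.039   0.083 ]
scene 35 [385.51428571 261.        ] [0.5018 0.0104 0.083 ]
top lid_medium_grip 0.91 1330 227 267 227 267
[ 55.    98.25 120.   126.   132.  ]
top canister_mouth 0.58 1781 379 425 145 195
scene lid_medium_grip 0.96 1164 200 247 202 236
[ 43.  73. 124. 159. 166.]
scene canister_mouth 0.72 4130 381 448 237 314
[0.36841192 0.17353695 1.04695964] 461.4769099316102
[ 0.06757648 -0.41294647  0.57836769] 505.41921593142666
```

View pics/c1.png

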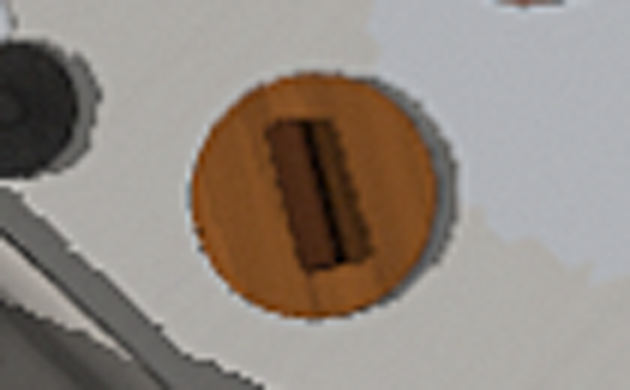

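View pics/c2.png

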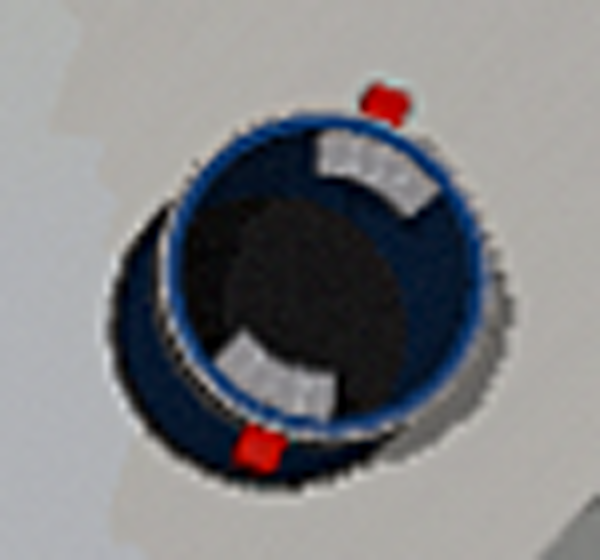

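View pics/c3.png

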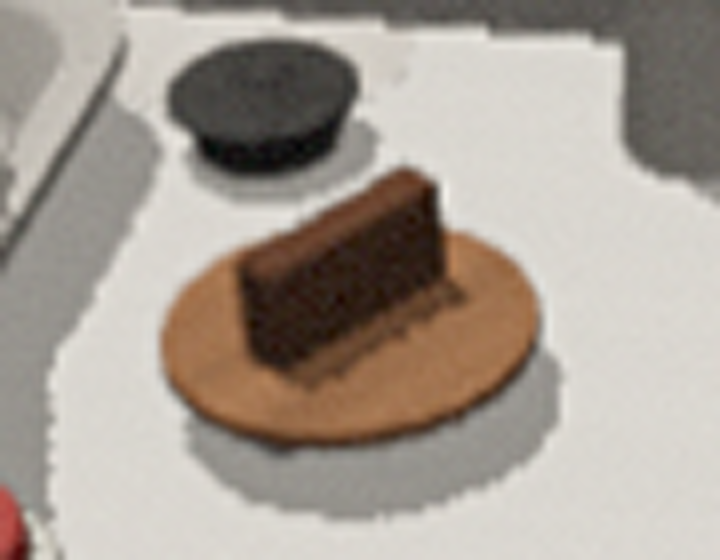

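View pics/c4.png

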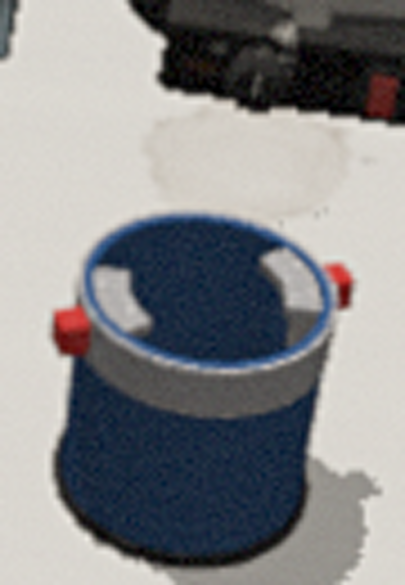

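```bash
cat > est.py <<'E'
from h import *
def cr(p,f,x0,y0): return [(p[0]+.5)/f-.5+x0,(p[1]+.5)/f-.5+y0]
E
python3 - <<'E'
from est import *
q=[at('top',cr(p,6,195,215),.052)[:2] for p in((268,122),(302,120),(340,262),(308,270))]
q=np.array(q);print('fin top',q.round(4),q.mean(0)); d=(q[2]+q[3]-q[0]-q[1])/2;print(np.linalg.norm(d),np.degrees(np.arctan2(d[1],d[0])))
q=np.array([at('scene',cr(p,8,180,180),.052)[:2] for p in((240,265),(250,280),(438,185),(403,168))])
print('sc fin top',q.round(4),q.mean(0)); d=(q[2]+q[3]-q[0]-q[1])/2;print(np.linalg.norm(d),np.degrees(np.arctan2(d[1],d[0])))
for c in('top','scene'):
    M=np.load('m_%s.npy'%c).astype(np.uint8);ct=max(cv2.findContours(M,0,1)[0],key=len)[:,0]
    P=np.array([at(c,u,.022)[:2] for u in ct]); 
    if c=='scene':  # drop fin
        P=P[ct[:,1]>np.median(ct[:,1])]
    A=np.c_[2*P,np.ones(len(P))];x=np.linalg.lstsq(A,(P**2).sum(1),rcond=None)[0];print(c,'disc',x[:2],np.sqrt(x[2]+x[0]**2+x[1]**2))
# rim: blue saturated ring
for c,(x0,y0,x1,y1) in(('top',(380,140,432,195)),('scene',(378,230,456,290))):
    I=cv2.imread('pics/%s1.png'%c)[y0:y1,x0:x1].astype(int);b,g,r=I[...,0],I[...,1],I[...,2]
    m=(b-r>60)&(b>95);ys,xs=np.nonzero(m)
    P=np.array([at(c,(x+x0,y+y0),.09)[:2] for x,y in zip(xs,ys)])
    for _ in range(4):
        A=np.c_[2*P,np.ones(len(P))];x=np.linalg.lstsq(A,(P**2).sum(1),rcond=None)[0];R=np.sqrt(x[2]+x[0]**2+x[1]**2)
        e=abs(np.hypot(*(P-x[:2]).T)-R);P=P[e<max(.003,2*np.median(e))]
    print(c,'rim',len(P),x[:2],R,np.median(e))
E
```

```text
fin top [[0.4092 0.3454]
 [0.4099 0.3331]
 [0.359  0.319 ]
 [0.3562 0.3305]] [0.38359666 0.33200725]
0.05392870108588359 -164.42873487153665
sc fin top [[0.3567 0.3302]
 [0.3559 0.3232]
 [0.4103 0.3338]
 [0.407  0.3454]] [0.38246451 0.33313442]
0.05395448520011288 13.861706968743954
top disc [0.38296998 0.33380917] 0.044702032249302665
scene disc [0.38247927 0.32971557] 0.044880087540398746
top rim 125 [ 0.54485076 -0.01067456] 0.0410325808958991 0.0005229914782632419
scene rim 142 [ 0.54557414 -0.00968541] 0.04004798472866663 0.0006597459075437934
```

Call:
move_arm --deltas '[[[1.2,-2,0],-2],[[2.4,-4,0],-4],[[3.2,-5.3,-0.3],-6],[[3.65,-6.15,-0.6],-8],[[3.65,-6.15,-0.9],-10],[[3.65,-6.15,-1.2],-12],[[3.65,-6.15,-1.5],-14],[[3.65,-6.15,-1.8],-16],[[3.65,-6.15,-2],-18],[[3.65,-6.15,-2],-20],[[3.65,-6.15,-2],-22],[[3.65,-6.15,-2],-24],[[3.65,-6.15,-2],-26],[[3.65,-6.15,-2],-28],[[3.65,-6.15,-2],-28.6],[[3.65,-6.15,-2],-28.6],[[3.65,-6.15,-2],-28.6]]' --grip 1

```text
t: 2.82
eef_pos: [0.3824, 0.3326, 0.1121]
orientation: [0.992, 0.129, 0.0, 0.0]
force: [0.2, -0.1, -0.4]
grip_width: 1.004
```

Call:
move_arm --deltas '[[[0,0,-0.7],0],[[0,0,-1.4],0],[[0,0,-1.8],0],[[0,0,-2.13],0],[[0,0,-2.13],0],[[0,0,-2.13],0]]'

```text
t: 3.58
eef_pos: [0.3826, 0.3328, 0.0273]
orientation: [0.992, 0.129, 0.0, -0.0]
force: [-0.0, -0.4, -0.8]
grip_width: 1.002
```

```bash
python3 - <<'E'
from h import *
s=save('scene','s2.png');t=save('top','t2.png')
a=cv2.resize(s[150:270,140:300,::-1],None,fx=4,fy=4,interpolation=2);cv2.imwrite('pics/s2c.png',a)
E
```

```text
(no output)
```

View pics/s2c.png

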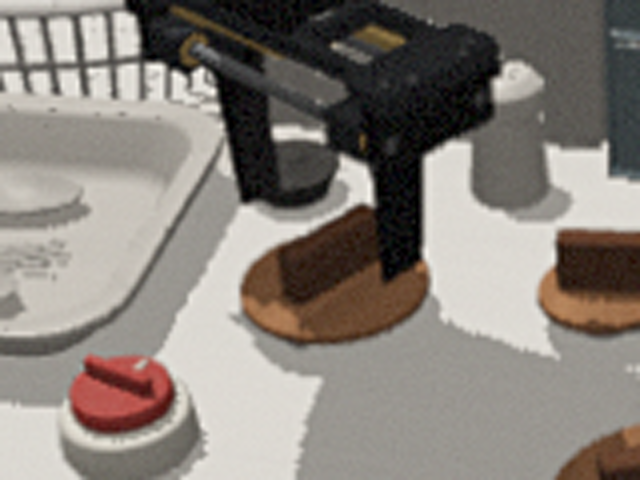

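The crop shows the fingers either side of the fin (fin at crop 340,255; near finger tip at 400,275), just above the disc. I'll close the gripper.

Call:
move_arm --deltas '[[[0,0,0],0],[[0,0,0],0],[[0,0,0],0],[[0,0,0],0],[[0,0,0],0],[[0,0,0],0],[[0,0,0],0],[[0,0,0],0]]' --grip -1

```text
t: 4.68
eef_pos: [0.3823, 0.3326, 0.0269]
orientation: [0.992, 0.129, -0.0, 0.0]
force: [0.9, -0.2, -0.1]
grip_width: 0.221
```

Call:
move_arm --deltas '[[[0,0,0],0],[[0,0,0.3],0],[[0,0,1],0],[[0,0,2],0],[[0,0,3],0],[[0,0,3.4],0],[[0,0,3.4],0]]'

```text
t: 5.55
eef_pos: [0.3826, 0.3328, 0.1644]
orientation: [0.992, 0.129, 0.001, -0.001]
force: [-0.3, 0.2, -2.0]
grip_width: 0.143
```

```bash
python3 - <<'E'
from h import *
s=save('scene','s3.png');t=save('top','t3.png')
a=cv2.resize(s[100:270,140:300,::-1],None,fx=3.5,fy=3.5,interpolation=2);cv2.imwrite('pics/s3c.png',a)
E
```

```text
(no output)
```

View pics/s3c.png

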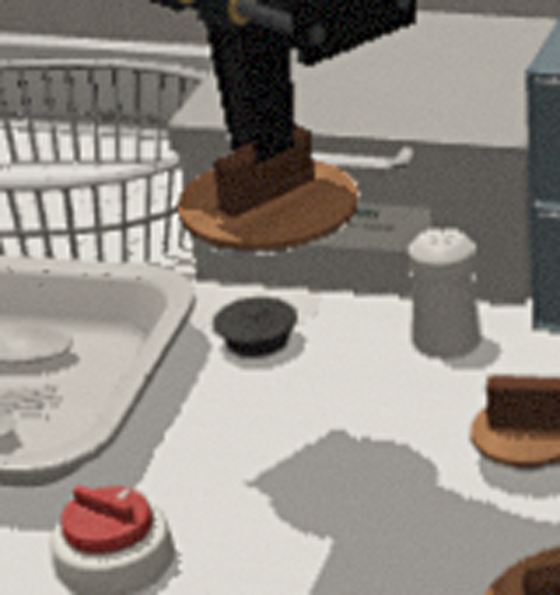

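Call:
move_arm --deltas '[[[0.2,-0.5,0],0.4],[[0.7,-1.5,0],1.4],[[1.2,-2.5,0],2.4],[[1.7,-3.5,0],3.4],[[2.2,-4.6,0],4.4],[[2.7,-5.7,0],5.4],[[3.2,-6.8,0],6.4],[[3.7,-7.8,0],7.2],[[3.95,-8.35,0],7.6],[[4.06,-8.58,0],7.6],[[4.06,-8.58,0],7.6],[[4.06,-8.58,0],7.6]]'

```text
t: 7.15
eef_pos: [0.5442, -0.0097, 0.1626]
orientation: [0.896, 0.445, -0.0, -0.0]
force: [0.3, 0.3, -2.2]
grip_width: 0.143
```

```bash
python3 - <<'E'
from h import *
s=save('scene','s4.png');t=save('top','t4.png')
cv2.imwrite('pics/s4c.png',cv2.resize(s[130:320,340:500,::-1],None,fx=3,fy=3,interpolation=2))
cv2.imwrite('pics/t4c.png',cv2.resize(t[120:220,350:460,::-1],None,fx=5,fy=5,interpolation=2))
o=telemetry.get_obs();print(o['eef_pos'],o['orientation'],o['qpos'],o['force'],o['moment'])
E
```

```text
[ 0.54442381 -0.00971935  0.16290207] [ 8.95600590e-01  4.44859058e-01 -2.85350599e-05 -1.22054620e-05] [-1.39167607e-01  4.10530977e-01  1.79160187e+00 -1.49741248e-05
  9.39520686e-01  5.09603790e-01] [ 0.27719626 -0.18261845 -1.64390154] [-0.12892156  0.12497467 -0.04194978]
```

View pics/s4c.png

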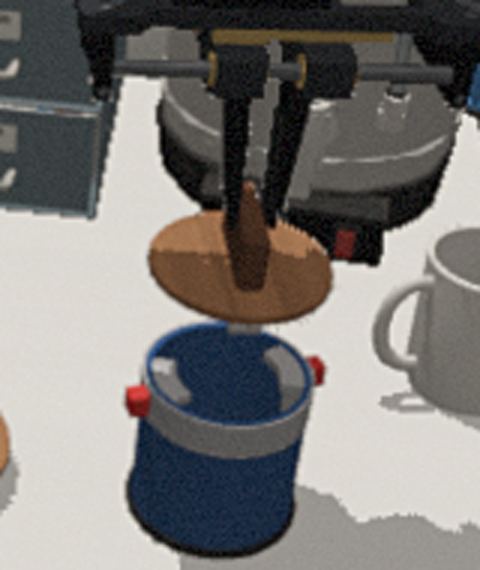

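View pics/t4c.png

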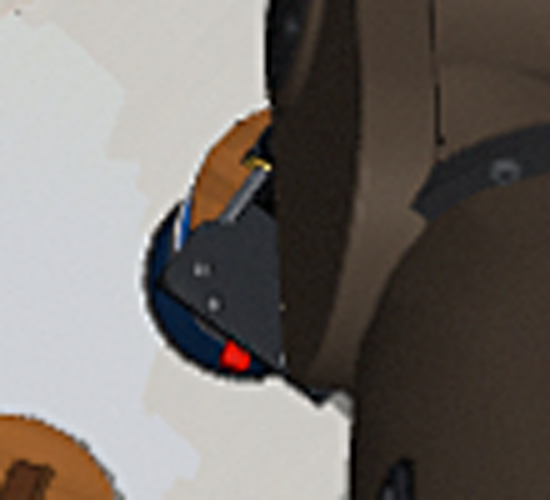

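```bash
python3 - <<'E'
from h import *
I=cv2.imread('pics/s4.png')
t=np.linspace(0,2*np.pi,80)
tc=np.array([.5444,-.0097,.1627])
for z,col in((tc[2]-.004,(0,255,0)),(tc[2]-.010,(255,255,0))):
    p=proj('scene',np.c_[tc[0]+.046*np.cos(t),tc[1]+.046*np.sin(t),0*t+z])
    J=I
    for q in p: 
        pass
    big=cv2.resize(I,None,fx=4,fy=4,interpolation=2) if col==(0,255,0) else big
    cv2.polylines(big,[((p+.5)*4-.5).round().astype(int)],True,col,1)
p=proj('scene',np.c_[.5452+.044*np.cos(t),-.0102+.044*np.sin(t),0*t+.09])
cv2.polylines(big,[((p+.5)*4-.5).round().astype(int)],True,(0,0,255),1)
cv2.imwrite('pics/s4o.png',big[720:1120,1400:2000])
E
```

```text
(no output)
```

View pics/s4o.png

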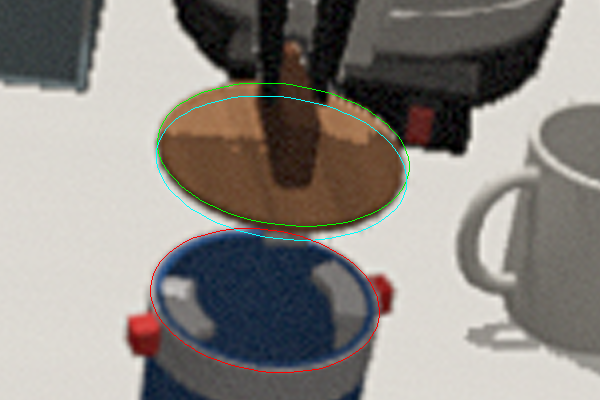

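Call:
move_arm --deltas '[[[0.02,-0.01,-0.3],0],[[0.02,-0.01,-0.6],0],[[0.02,-0.01,-0.9],0],[[0.02,-0.01,-1.1],0],[[0.02,-0.01,-1.3],0],[[0.02,-0.01,-1.3],0]]'

```text
t: 8.0
eef_pos: [0.5453, -0.0109, 0.1103]
orientation: [0.896, 0.444, -0.0, -0.0]
force: [-1.0, -0.1, -1.6]
grip_width: 0.141
```

Call:
move_arm --deltas '[[[0,0,-0.06],0],[[0,0,-0.12],0],[[0,0,-0.18],0],[[0,0,-0.24],0],[[0,0,-0.24],0]]'

```text
t: 8.62
eef_pos: [0.5456, -0.011, 0.1012]
orientation: [0.896, 0.444, 0.0, 0.0]
force: [0.3, -0.7, -0.3]
grip_width: 0.14
```

Call:
move_arm --deltas '[[[0,0,-0.03],0],[[0,0,-0.06],0],[[0,0,-0.06],0]]'

```text
t: 9.0
eef_pos: [0.5455, -0.0107, 0.1002]
orientation: [0.896, 0.445, 0.0, 0.0]
force: [-5.4, 1.5, 16.8]
grip_width: 0.139
```

Call:
move_arm --deltas '[[[0,0,0.04],-0.5],[[0,0,0.04],-1.5],[[0,0,0.04],-2.5],[[0,0,0.04],-3.5],[[0,0,0.04],-4.5],[[0,0,0.04],-5.5],[[0,0,0.04],-6],[[0,0,0.04],-6]]'

```text
t: 10.0
eef_pos: [0.5456, -0.011, 0.1004]
orientation: [0.98, 0.198, 0.0, 0.0]
force: [0.7, -0.1, -0.8]
grip_width: 0.142
```

```bash
python3 - <<'E'
from h import *
s=save('scene','s5.png')
cv2.imwrite('pics/s5c.png',cv2.resize(s[180:320,350:480,::-1],None,fx=4,fy=4,interpolation=2))
o=telemetry.get_obs();print(o['eef_pos'],o['force'],o['moment'],np.degrees(2*np.arctan2(o['orientation'][1],o['orientation'][0])),o['qpos'][5])
E
```

```text
[ 0.54551551 -0.01103698  0.10042932] [ 6.37177548e-01 -2.07330488e-01 -6.36718487e-04] [-0.12323263  0.1054167   0.00152859] 22.839810584947706 1.0311324569805724
```

View pics/s5c.png

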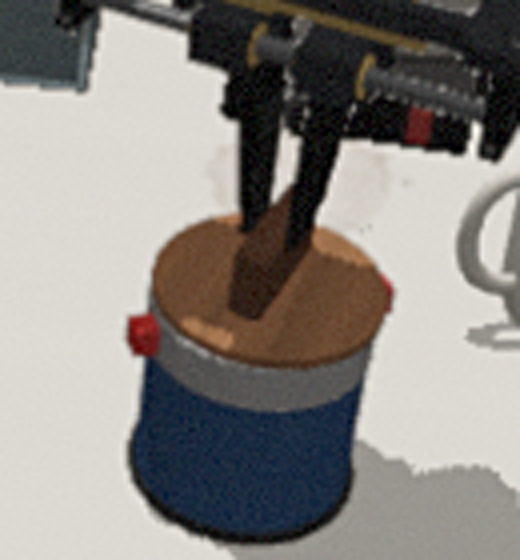

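The lid sits flat on the rim, with the fin at about 23° and turning with the fingers. I'll keep twisting.

Call:
move_arm --deltas '[[[0,0,0],-1],[[0,0,0],-2],[[0,0,0],-3],[[0,0,0],-4],[[0,0,0],-5],[[0,0,0],-6],[[0,0,0],-7],[[0,0,0],-8],[[0,0,0],-8.6],[[0,0,0],-8.6]]'

```text
t: 11.3
eef_pos: [0.5455, -0.011, 0.1004]
orientation: [0.985, -0.175, -0.0, 0.0]
force: [0.2, -0.7, -2.4]
grip_width: 0.139
```

```bash
python3 - <<'E'
from h import *
o=telemetry.get_obs();print(o['eef_pos'],o['force'],o['moment'],np.degrees(2*np.arctan2(o['orientation'][1],o['orientation'][0])),o['qpos'][5],o['grip_width'])
E
```

```text
[ 0.54548464 -0.01097982  0.10042611] [ 0.22083648 -0.68230301 -2.37190548] [-0.08593845  0.16819634  0.01848595] -20.148913441274463 1.7814069341157703 0.13907628820548748
```

Call:
move_arm --deltas '[[[0,0,0],-0.3],[[0,0,0],-0.6],[[0,0,0],-0.8],[[0,0,0],-0.8]]'

```text
t: 11.8
eef_pos: [0.5455, -0.011, 0.1005]
orientation: [0.978, -0.21, -0.0, 0.0]
force: [-0.0, -0.5, -1.2]
grip_width: 0.142
```

```bash
python3 - <<'E'
from h import *
s=save('scene','s6.png')
cv2.imwrite('pics/s6c.png',cv2.resize(s[180:320,350:480,::-1],None,fx=4,fy=4,interpolation=2))
o=telemetry.get_obs();print(o['eef_pos'],o['force'],o['moment'],np.degrees(2*np.arctan2(o['orientation'][1],o['orientation'][0])),o['qpos'][5],o['grip_width'])
E
```

```text
[ 0.54550001 -0.01096089  0.10045207] [-0.10066488 -0.0877178   0.23424176] [-0.03608963  0.21122235 -0.01311221] -24.20708149823136 1.8522331406118322 0.13596279928564567
```

View pics/s6c.png

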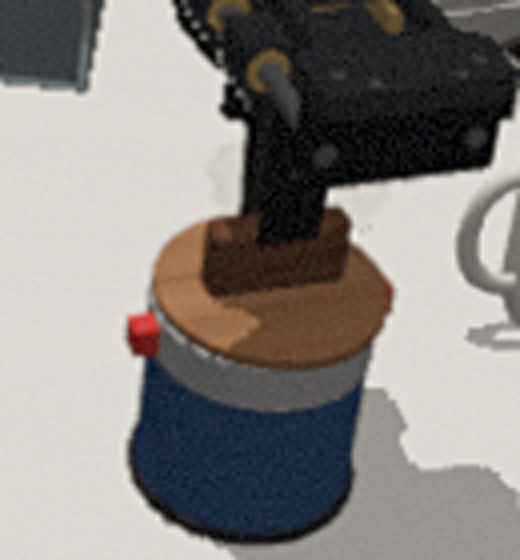

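Call:
move_arm --deltas '[[[0,0,0],-0.2],[[0,0,0],-0.4],[[0,0,0],-0.4]]'

```text
t: 12.22
eef_pos: [0.5455, -0.011, 0.1005]
orientation: [0.974, -0.227, -0.0, 0.0]
force: [0.3, -0.5, -1.0]
grip_width: 0.146
```

```bash
python3 - <<'E'
from h import *
o=telemetry.get_obs();print(o['eef_pos'],o['force'],o['moment'],np.degrees(2*np.arctan2(o['orientation'][1],o['orientation'][0])),o['qpos'][5],o['grip_width'])
E
```

```text
[ 0.54552297 -0.01098123  0.10046914] [ 0.27114981 -0.51507971 -1.01117866] [-0.00362729  0.16633035  0.03919221] -26.23813551199808 1.8876342083598914 0.14570445963835582
```

Call:
move_arm --deltas '[[[0,0,0],-0.2],[[0,0,0],-0.4],[[0,0,0],-0.4]]'

```text
t: 12.6
eef_pos: [0.5455, -0.011, 0.1005]
orientation: [0.97, -0.244, -0.0, 0.0]
force: [-0.2, 0.4, -1.1]
grip_width: 0.138
```

```bash
python3 - <<'E'
from h import *
o=telemetry.get_obs();print(o['eef_pos'],o['force'],o['moment'],np.degrees(2*np.arctan2(o['orientation'][1],o['orientation'][0])),o['qpos'][5],o['grip_width'])
E
```

```text
[ 0.54552141 -0.01098609  0.10046227] [-0.21420712  0.44878738 -1.05088227] [-0.04106013  0.13179021  0.24706805] -28.225313973189927 1.9224533691546393 0.1384570923939496
```

Moment about z rose to 0.25 N m, so the lid is against the hard stop. Next I'll release and retreat.

Call:
move_arm --deltas '[[[0,0,0],0.3],[[0,0,0],0.3],[[0,0,0],0.3],[[0,0,0],0.3],[[0,0,0],0.3],[[0,0,0],0.3],[[0,0,0],0.3]]' --grip 0.2

```text
t: 13.48
eef_pos: [0.5455, -0.011, 0.1005]
orientation: [0.973, -0.231, -0.0, 0.0]
force: [0.8, 0.3, 0.1]
grip_width: 0.597
```

Call:
move_arm --deltas '[[[0,0,0.5],0],[[0,0,1.3],0],[[0,0,2.3],0],[[-0.8,1.5,2.6],0],[[-1.6,3,2.6],0],[[-2,4.2,2.6],0],[[-2,4.5,2.6],0],[[-2,4.5,2.6],0]]'

```text
t: 14.48
eef_pos: [0.4657, 0.1694, 0.2045]
orientation: [0.973, -0.23, 0.0, 0.0]
force: [0.0, -0.4, -0.5]
grip_width: 0.602
```

```bash
python3 - <<'E'
from h import *
s=save('scene','s7.png');t=save('top','t7.png')
cv2.imwrite('pics/s7c.png',cv2.resize(s[180:320,350:480,::-1],None,fx=4,fy=4,interpolation=2))
cv2.imwrite('pics/t7c.png',cv2.resize(t[130:210,350:450,::-1],None,fx=6,fy=6,interpolation=2))
E
```

```text
(no output)
```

View pics/t7.png

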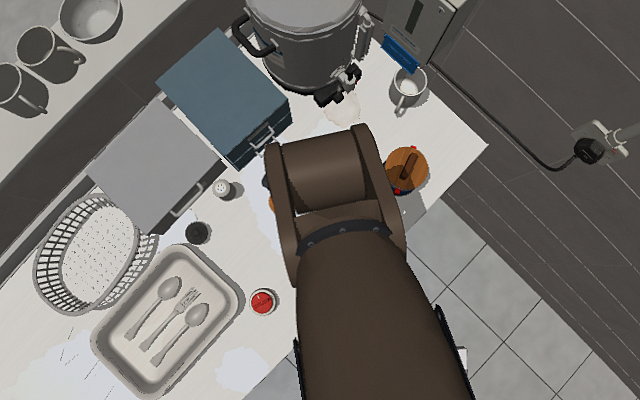

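View pics/t7c.png

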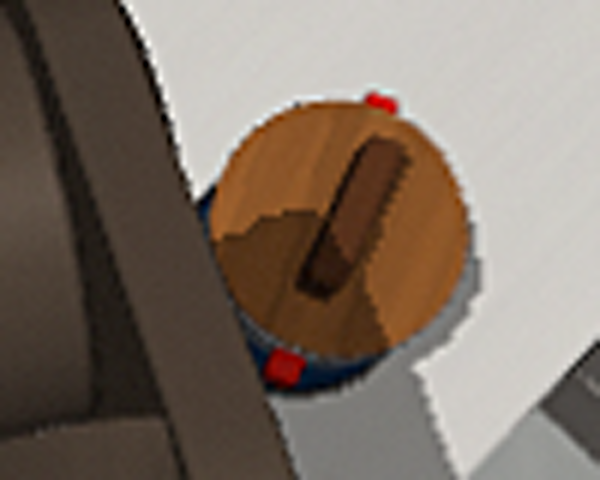

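View pics/s7c.png

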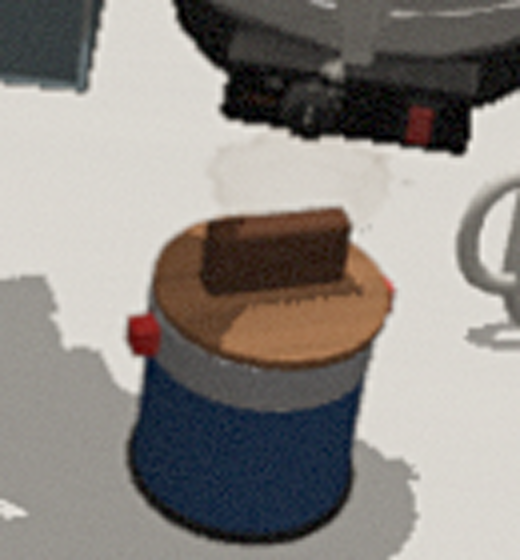

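```bash
python3 - <<'E'
from est import *
q=np.array([at('top',cr(p,6,350,130),.126)[:2] for p in((297,285),(330,298),(408,152),(372,138))])
d=(q[2]+q[3]-q[0]-q[1])/2;print(q.mean(0),np.linalg.norm(d),np.degrees(np.arctan2(d[1],d[0])))
q=np.array([at('scene',cr(p,4,350,180),.126)[:2] for p in((206,225),(213,240),(348,226),(343,208))])
d=(q[2]+q[3]-q[0]-q[1])/2;print(q.mean(0),np.linalg.norm(d),np.degrees(np.arctan2(d[1],d[0])))
for l in ('lid_small_grip','lid_large_grip'):
  for r in place_of(l,'scene')[:1]:print(l,r['score'],np.array(r['location'])*[640,400])
E
```

```text
[ 0.54393329 -0.01002235] 0.05787567152347943 -29.055875011783215
[ 0.54493343 -0.01208859] 0.05408481933256848 -25.422997349753473
lid_small_grip 0.78 [292.096 211.2  ]
lid_large_grip 0.78 [309.184 268.2  ]
```

View pics/s7.png

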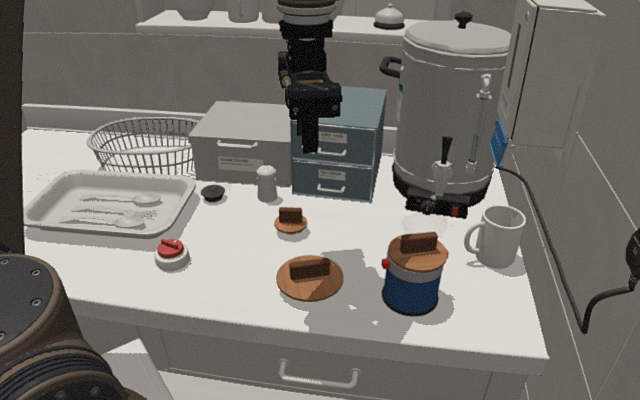

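The lid is flat on the canister at (418,255), with its fin in line with the tabs. The small and large lids are still at (292,220) and (310,277), where they started. The gripper is clear.

```bash
python3 -c "
from h import *
print(workorder.finish_job())"
```

```text
the job is handed in; nothing more can be done
None
```

The canister is closed with the medium lid, and I handed the job in at about 14.6 s of the 42 s allowed. I set the lid on with its fin about 75° anticlockwise of the tab line. I then twisted it clockwise until the torque rose to about 0.25 N m at the hard stop, let go and backed the arm clear.

- **Lid seated:** it sits flat on the rim and centred to about 2 mm. The peak force I read was about 17 N, when the lid touched down.
- **Fin angle:** the tab line measured about -22°. After release the fin read -25° from the scene camera and -29° from the top camera. The first matches the stop, 3° past the tabs. The second is 4° further than the stop allows; I think that is error from picking the corners by hand.
- **Other lids:** the scene picture shows both where they were. The network's points for them moved only 2–4 pixels, which I take as its own scatter.
- **Not tested:** I did not tug on the lid to check the lock. That it is locked rests on the torque at the stop and the fin angle.

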